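# Advance the drill-guide block past the spring catch of a shelf-pin jig

## Task

Move the blue drill-guide block on to the next drilling station of the shelf-pin jig: with your fingertips hold the yellow spring catch bar down in the track behind the block and, keeping it held down, push the block along the track over the catch until it is up against the red end stop. Then let go, so that the catch springs up behind the block. Only push the block, do not lift it off its runners, and leave the jar, the bottle and the screwdriver where they are.

Things in the scene. Friction and masses are not known exactly. Their poses are not given: they have to be found in the camera images.
- jig: Fixed jig: plywood panel 210 x 380 x 18 mm flat on the bench with a straight track along it. Origin: underside centre, on the track's centre line; x across the track, y along it towards the end stop, z up; yaw varies. Two aluminium runners (x = 32 to 48 mm each side, top z = 42) carry the block between two dark wooden guides (x = 48 to 58, top z = 54), all from y = -170 to +170.
- end_stop (a point): Middle of the red end stop's face that the block meets: jig y = +117 mm, z = 54 mm. The stop is a bar across the track, 96 mm wide, 20 mm thick, top at jig z = 66 mm.
- catch (a joint): How far the yellow catch is pressed straight down, m: 0 up (at the start, and sprung back), 0.013 at its lower stop. A flat bar 60 mm wide between the runners, jig y = -160 to +50 mm; its top is at jig z = 38 mm when up, 25 mm when down; it stays level wherever pressed. The spring takes about 2 N to start, 4 N fully down. The block over the ears also keeps it down.
- catch_ears (a point): Midpoint between the tops of the catch's two yellow ears (jig y = 20 to 30 mm, x = 21 to 30 mm on each side, 14 mm above the bar). Up, they stand 10 mm above the runners and block the way; pressed 10 mm or more, they are below the runners and the way is free. The bar between them is clear for 42 mm: closed fingers can run along it past the ears.
- catch_pad (a point): Point on the middle of the catch bar's top face, jig x = 0, y = -100 mm, z = 38 mm when up; it goes down with the bar.
- guide_block: Blue block loose on the runners: 93 mm across the track, 80 long, 26 high; two brass bushings and a black knob 22 mm wide on top, to 36 mm; 0.6 to 0.95 kg. Origin: centre of its flat underside (jig z = 42 mm), axes as the jig's. Starts at jig y = -65 to -23 mm, before the ears; back face 40 mm behind the origin. Against the end stop: y = +77; beyond y = +70 the ears can rise behind it.
- pin_jar: Small closed glass jar of shelf pins with a steel cap, 52 mm wide, 62 mm high, standing on the bench beside the jig. Origin: centre of its underside. Leave alone.
- glue_bottle: Closed yellow glue bottle with an orange cap, 50 mm wide, 100 mm high, standing on the bench beside the jig. Origin: centre of its underside. Leave alone.
- screwdriver: Screwdriver with a red handle lying on the bench beside the jig. Origin: under its middle. Leave alone.
Things that resemble listed ones, but are neither listed nor needed, are in the scene too. Of the things that look like the guide_block, the smallest one is meant.

How it is judged:
By the outcome, as a careful person would: the job done as asked, in the order asked, and still so for the second after the job is handed in, with the robot touching nothing.
It also fails if it takes over 42 s, if anything falls off the work surface, if the arm or the gripper's body presses on something with over 40 N, if the wrist force passes 120 N, or if a joint passes its speed limit or range.

## Robot

A 6-joint arm with a two-finger parallel gripper is mounted at the origin on the work surface. World frame = base frame: x ahead of the robot, y to its left, z up, the work surface at z = 0. Lengths are in m, angles in degrees, forces in N, time in s.
With the tool pointing down it reaches from about 0.4 to 0.825 m from the base axis. Payload 7 kg.
Tool frame: the origin (TCP) lies at the very end of the fingers, on their centre line; the grasp point (between the pads) lies hold_point_z behind it (hold_point_z is the distance from the TCP to the grasp point, in m); z points along the fingers, y is the direction in which the jaws open and shut (so a half turn about z gives the same grasp; the last joint's range is limited). The gripper opens to 88 mm and grips with 3 to 60 N. Pads are 19 mm wide; open, the fingers measure 130 mm over their backs; the gripper's body (78 mm by 193 mm) begins 47 mm behind the grasp point.
Start: joints at [-59.353, 20.546, 0.682, 0, -70.136, -16.507], TCP at [0.165, -0.655, 0.227] pointing down, gripper open.
Joint ranges: [-176.03, 176.03], [-82.01, 121.73], [-58.28, 71.71], [-173.87, 95.51], [-174.79, -0.11], [-173.66, 173.66]. Speed limits (degrees/s): [136.94, 136.94, 172.46, 180, 180, 180].

## Interface

Orientations are given as [roll, pitch, yaw] about the fixed x, y, z axes, in that order (R = Rz(yaw) Ry(pitch) Rx(roll)).
In Python, from plant import get_obs, snapshot, close_job, hold_point_z gives the robot as it stands. The module is installed in compiled form; this text tells all that it offers.
- The arm moves only by the tool jog_arm, never from a script. Its argument "commands" is a list of rows, each a list of 4 numbers: the shift along the world's x, y, z in mm, then the turn about the world's z in degrees. In form: [[x, y, z, turn], ...]. A call has exactly 10 rows; each row shifts and turns the commanded pose from where the row before left it; what a row does not reach is not made up. A row lasts 1/12 s, in which the tool goes at most 41.7 mm and 7.16 degrees, less where a joint would pass 70% of its speed; a pose out of reach is approached as far as the arm can. A call is refused whole if a number of a shift passes 41.7 or a number of a turn 7.16, either way. A call with a gripper value outside its range is refused whole. "fingers" is the finger opening in mm, from 0 to 87.6, set as the call begins (left out, the last holds). The fingers move at their own pace and stop on an object; the grip force is fixed at half the most. Time passes only in rows, so rows that do not move let the fingers close, or fill a call up. It gives the time, the measured TCP pose, the force and the opening at its end, in the units of the state.
- get_obs(): the state, without advancing time (a new reading comes with each control period).
- snapshot(name): name is "scene" or "top"; returns a dict with "image" (420x560x3 uint8, red, green, blue), "fov_y" (degrees; the focal length in pixels is half the picture's height over the tangent of half this angle, whatever the lens; pixels are square), "cx", "cy" (the principal point, pixels), "dist_coeffs" ([k1, k2, p1, p2, k3] as OpenCV has them; the pictures are not rectified), "rvec" (rotation vector, rad) and "tvec" (3), from world to camera coordinates, as OpenCV has them. Camera axes: x right, y down, z forward; pixel columns grow to the right and rows downward; lengths in m; the calibration is good to about 2 mm. A picture is of the moment at which its call begins. There is no depth.
- close_job(): hands the job in, once; it reports no verdict.
The state is a dict: "clock": time; "joint_pos": joint angles; "qvel": joint speeds; "tau": joint torques, N m; "tool_pos": TCP position; "orientation": TCP orientation; "force": force on the tool from outside, world axes, zero at the start; "moment": the same for the moment, N m; "opening": finger opening in m.
Only numpy, scipy, OpenCV 4.12 (cv2) and the standard library are available. Lean on these libraries where they do the work, as an engineer would, in place of code of your own. Each camera call takes 0.05 s, during which the arm holds its last target.

## Working session

There is one attempt and no reset: what is moved stays moved. The work goes in short steps, Python scripts to look and compute and a tool call to move; the robot and the scene stay as the last step left them, time stands still between calls to the robot, and variables do not carry over. Pictures are saved under pics/ and viewed, and the job is handed in when it is done.

Besides the shell and the picture viewer there is one more tool, called in YAML: its name, and indented under it one key for each argument. jog_arm: Moves the arm, as the interface text tells. Its arguments: {"type":"object","properties":{"commands":{"type":"array","items":{"type":"array","items":{"type":"number"}}},"fingers":{"type":"number"}},"required":["commands"]}

```bash
mkdir -p pics; cat > h.py <<'E'
import numpy as np, cv2, json
from plant import get_obs, snapshot, close_job, hold_point_z
def snap(n,fn):
    s=snapshot(n); cv2.imwrite(f'pics/{fn}.png',s['image'][:,:,::-1]); 
    np.savez(f'{fn}.npz',**s); return s
def load(fn): return dict(np.load(f'{fn}.npz'))
def cam(s):
    f=210/np.tan(np.radians(float(s['fov_y']))/2)
    K=np.array([[f,0,float(s['cx'])],[0,f,float(s['cy'])],[0,0,1]])
    return K,np.array(s['dist_coeffs'],float),np.array(s['rvec'],float).reshape(3),np.array(s['tvec'],float).reshape(3)
def proj(s,P):
    K,d,r,t=cam(s); return cv2.projectPoints(np.array(P,float).reshape(-1,3),r,t,K,d)[0][:,0]
def ray(s,px,z):
    K,d,r,t=cam(s); n=cv2.undistortPoints(np.array(px,float).reshape(-1,1,2),K,d)[:,0]
    R=cv2.Rodrigues(r)[0]; C=-R.T@t; D=np.c_[n,np.ones(len(n))]@R
    return C+D*((z-C[2])/D[:,2])[:,None]
def crop(s,fn,x0,y0,x1,y1,k):
    im=s['image'][y0:y1,x0:x1,::-1]; cv2.imwrite(f'pics/{fn}.png',cv2.resize(im,None,fx=k,fy=k,interpolation=cv2.INTER_CUBIC))
E
python3 - <<'E'
from h import *
for n in('scene','top'):
    s=snap(n,n+'0'); K,d,r,t=cam(s); R=cv2.Rodrigues(r)[0]; print(n,K[0,0],d,-R.T@t)
print(hold_point_z,get_obs())
E
```

```text
scene 537.3529358021407 [-0.03455688  0.          0.          0.          0.        ] [ 1.40342889 -0.5390969   0.92496255]
top 420.7117986700558 [0.02140959 0.         0.         0.         0.        ] [ 0.44799562 -0.05915274  0.98863874]
0.0188 {'clock': 0.1, 'joint_pos': array([-5.93545863e+01,  2.05879118e+01,  6.39991144e-01, -1.56732453e-02,
       -7.01362910e+01, -1.65080187e+01]), 'qvel': array([ 0.04166628, -0.08865332,  0.14705124,  0.15342397,  0.06566362,
        0.02843988]), 'tau': array([ 1.83101965e-03, -5.84164381e+01,  2.93755603e+01,  7.01540351e+00,
        1.01729447e-02, -6.21531558e-05]), 'tool_pos': array([ 0.1647401 , -0.65414867,  0.22572367]), 'orientation': array([ 1.79915073e+02, -9.80329281e-03, -1.65867934e+02]), 'force': array([-0.76978667, -0.11038574,  0.55789606]), 'moment': array([-0.01897125,  0.05797809,  0.0189562 ]), 'opening': 0.08749049776160382}
```

View pics/scene0.png

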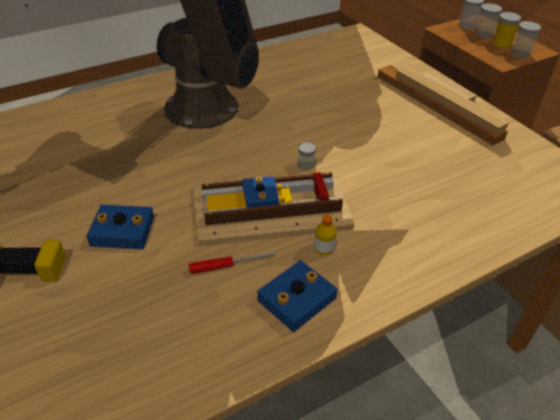

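View pics/top0.png

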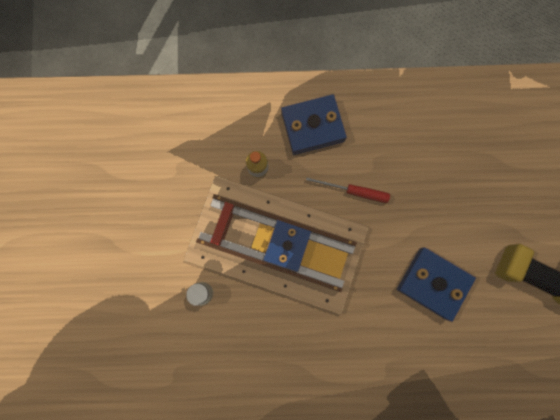

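The three blue candidates in the top view are at (287,246) in the track, (314,124) and (437,284). The one in the track is the smallest and is the one on the runners, so I'll confirm it in an enlarged crop.

```bash
python3 - <<'E'
from h import *
s=load('top0'); crop(s,'c_top',180,170,380,320,4)
print(ray(s,[[214,178],[369,232],[343,312],[184,262]],0.018))
print(proj(s,get_obs()['tool_pos']))
s=load('scene0'); crop(s,'c_sc',180,130,380,280,4)
E
```

```text
[[ 0.67776036  0.10594665  0.018     ]
 [ 0.53985892 -0.25223531  0.018     ]
 [ 0.36154057 -0.18347639  0.018     ]
 [ 0.48260478  0.17488252  0.018     ]]
[[651.95730711 439.77963273]]
```

View pics/c_top.png

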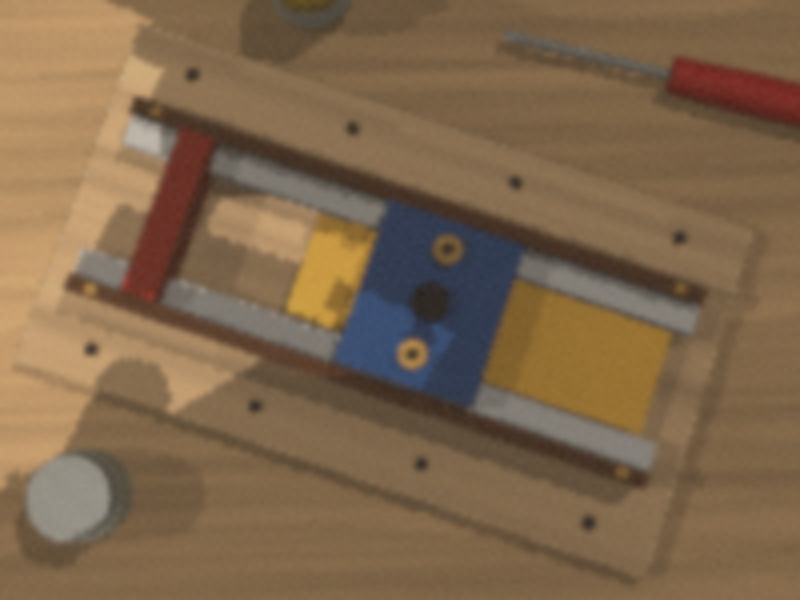

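View pics/c_sc.png

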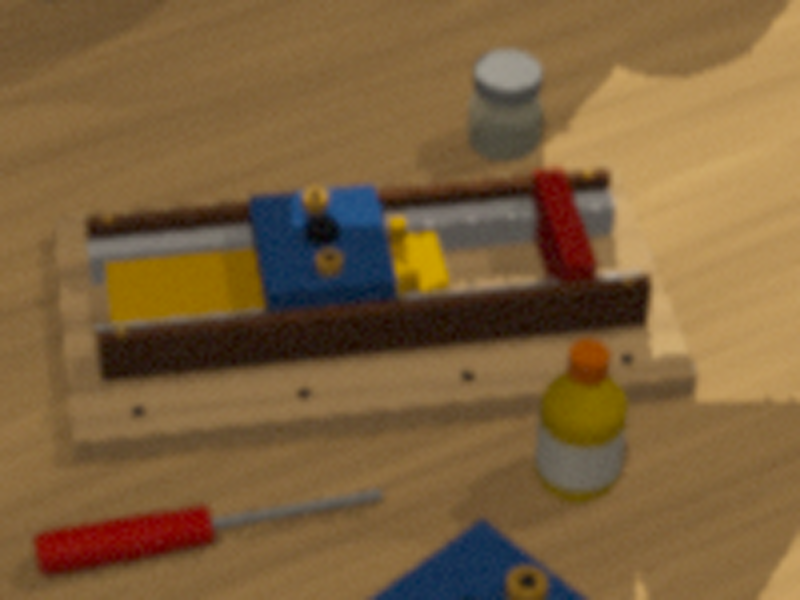

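```bash
cat > fit.py <<'E'
from h import *
from scipy.optimize import least_squares
def W(p,P): 
    x,y,a=p; P=np.array(P,float).reshape(-1,3)/1000; c,s=np.cos(a),np.sin(a)
    return np.c_[x+c*P[:,0]-s*P[:,1], y+s*P[:,0]+c*P[:,1], P[:,2]]
if __name__=='__main__':
    T=load('top0');S=load('scene0')
    o=lambda L,x0,y0:np.array(L,float)/4+[x0,y0]-.375
    JT=[[105,-190,18],[-105,-190,18],[-105,190,18],[105,190,18],[58,170,54],[58,-170,54],[-58,170,54],[-58,-170,54]]
    PT=o([[758,232],[640,578],[15,365],[140,28],[137,98],[704,290],[67,285],[643,487]],180,170)
    JS=[[105,190,18],[105,-190,18],[58,-170,54],[58,170,54],[-58,-170,54],[-58,170,54]]
    PS=o([[693,373],[78,437],[103,345],[648,283],[88,218],[610,172]],180,130)
    f=lambda p:np.r_[(proj(T,W(p,JT))-PT),(proj(S,W(p,JS))-PS)].ravel()
    r=least_squares(f,[.515,-.04,np.radians(-21)],loss='soft_l1'); print(r.x[:2],np.degrees(r.x[2])); print(f(r.x).reshape(-1,2).round(1))
    p=r.x; np.save('jig.npy',p)
    # block: top z=68 corners
    JB=lambda y:[[46.5,y-40,68],[46.5,y+40,68],[-46.5,y+40,68],[-46.5,y-40,68]]
    for y in(-40,-35,-30,-25,-20): print(y,((proj(T,W(p,JB(y)))-[180,170]+.375)*4).round().tolist(),((proj(S,W(p,JB(y)))-[180,130]+.375)*4).round().tolist())
    print('stop',((proj(T,W(p,[[48,117,66],[-48,117,66]]))-[180,170]+.375)*4).round().tolist())
E
python3 fit.py
```

```text
[ 0.52094569 -0.03680953] -20.477273501957182
[[-0.8 -1.2]
 [ 1.1  0.4]
 [-0.7 -1.7]
 [ 0.  -2. ]
 [-0.9 -1.2]
 [ 0.9 -0.5]
 [-1.6  0.5]
 [ 0.2  0.7]
 [ 0.9 -0.2]
 [-2.   0.4]
 [-2.2 -2.2]
 [ 0.8 -0.6]
 [-1.3 -1.4]
 [-0.9 -2. ]]
-40 [[549.0, 253.0], [411.0, 206.0], [355.0, 366.0], [495.0, 415.0]] [[242.0, 291.0], [375.0, 278.0], [351.0, 182.0], [226.0, 193.0]]
-35 [[540.0, 250.0], [402.0, 203.0], [346.0, 363.0], [486.0, 412.0]] [[251.0, 290.0], [383.0, 277.0], [359.0, 181.0], [234.0, 193.0]]
-30 [[531.0, 247.0], [394.0, 200.0], [338.0, 360.0], [477.0, 409.0]] [[259.0, 289.0], [391.0, 276.0], [367.0, 180.0], [241.0, 192.0]]
-25 [[523.0, 244.0], [385.0, 197.0], [329.0, 357.0], [469.0, 406.0]] [[267.0, 289.0], [399.0, 276.0], [375.0, 180.0], [249.0, 191.0]]
-20 [[514.0, 241.0], [377.0, 194.0], [320.0, 354.0], [460.0, 403.0]] [[276.0, 288.0], [407.0, 275.0], [383.0, 179.0], [257.0, 191.0]]
stop [[213.0, 136.0], [153.0, 299.0]]
```

```bash
cat > ov.py <<'E'
from fit import *
def overlay(s,p,fn,x0,y0,x1,y1,k,yb=None,c=0.0):
    im=cv2.resize(s['image'][y0:y1,x0:x1,::-1],None,fx=k,fy=k,interpolation=cv2.INTER_CUBIC)
    def L(P,col):
        q=((proj(s,W(p,P))-[x0,y0]+.375)*k).round().astype(int); cv2.polylines(im,[q.reshape(-1,1,2)],True,col,1)
    R=lambda xa,xb,ya,yb,z:[[xa,ya,z],[xb,ya,z],[xb,yb,z],[xa,yb,z]]
    L(R(-105,105,-190,190,18),(0,255,0))
    L(R(48,58,-170,170,54),(255,255,0)); L(R(-48,-58,-170,170,54),(255,255,0))
    L(R(-48,48,117,137,66),(255,255,255)); L(R(-30,30,-160,50,38-c),(255,0,255))
    if yb is not None: L(R(-46.5,46.5,yb-40,yb+40,68),(0,255,255))
    cv2.imwrite(f'pics/{fn}.png',im)
E
python3 - <<'E'
from ov import *
p=np.load('jig.npy')
overlay(load('top0'),p,'o1',180,170,380,320,4,-27)
overlay(load('scene0'),p,'o2',180,130,380,280,4,-27)
E
```

```text
(no output)
```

View pics/o1.png

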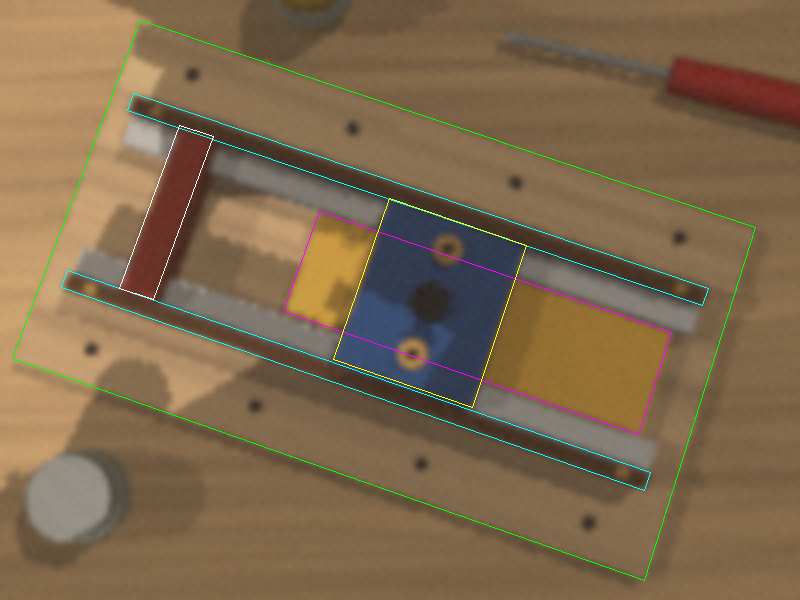

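View pics/o2.png

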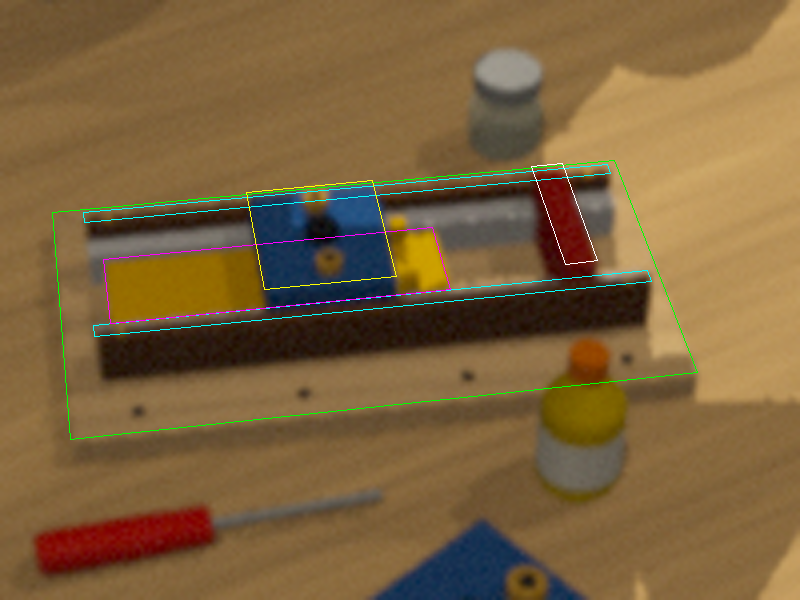

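The overlay fits to about 2 mm. The jig is at (0.521, -0.037) with yaw -20.5°, and the block is at y ≈ -27. I'll close the fingers and turn the jaw axis along the track, so the tool is only 19 mm wide between the ears. Then I'll go above jig y = -105.

jog_arm:
  commands:
    - [8, 13, 0, -1]
    - [16, 26, 0, -1.8]
    - [16, 26, 0, -1.8]
    - [16, 26, 0, -1.8]
    - [16, 26, 0, -1.8]
    - [16, 26, 0, -1.8]
    - [16, 26, 0, -1.8]
    - [16, 26, 0, -1.8]
    - [16, 26, 0, -1.8]
    - [16, 26, 0, -1.8]
  fingers: 0

```text
clock: 0.93
tool_pos: [0.3172, -0.406, 0.2263]
orientation: [180.0, -0.0, 176.8]
force: [1.1, 0.3, -0.8]
opening: 0.0267
```

jog_arm:
  commands:
    - [16, 26, 0, -1.8]
    - [16, 26, 0, -1.8]
    - [16, 26, 0, -1.8]
    - [16, 26, -5, -1.8]
    - [16, 26, -10, -1.8]
    - [16, 26, -10, -1.8]
    - [16, 26, -10, -1.8]
    - [16, 26, -10, -1.8]
    - [16, 26, -10, -1.8]
    - [8, 13, -5, -1.2]

```text
clock: 1.77
tool_pos: [0.4696, -0.1581, 0.1653]
orientation: [-180.0, -0.1, 159.5]
force: [-0.6, -1.0, -0.6]
opening: 0.0006
```

```bash
cat > st.py <<'E'
from fit import *
def st(p=None):
    p=np.load('jig.npy') if p is None else p
    o=get_obs(); t=o['tool_pos']; c,s=np.cos(p[2]),np.sin(p[2]); d=t[:2]-p[:2]
    f=o['force']; print('clock',o['clock'],'jig mm',(1000*np.array([c*d[0]+s*d[1],-s*d[0]+c*d[1],t[2]])).round(1),'ori',o['orientation'].round(1),'F jig',np.round([c*f[0]+s*f[1],-s*f[0]+c*f[1],f[2]],1),'open',o['opening'])
    return o
def togo(x,y,z):
    o=get_obs(); p=np.load('jig.npy'); print('go',((W(p,[[x,y,z]])[0]-o['tool_pos'])*1000).round(1))
E
python3 - <<'E'
from st import *
st(); togo(0,-105,130); snap('top','top1'); s=snap('scene','scene1')
E
```

```text
clock 1.7667 jig mm [  -5.7 -131.6  165.3] ori [-1.800e+02 -1.000e-01  1.595e+02] F jig [-0.2 -1.1 -0.6] open 0.0006425748306683824
go [ 14.6  23.  -35.3]
```

View pics/scene1.png

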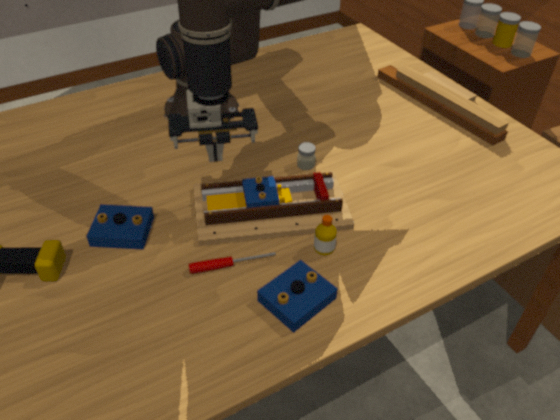

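The view shows the closed gripper hovering behind the jig, fingertips near (215,160). Next I align and lower to about 20 mm above the bar.

jog_arm:
  commands:
    - [3, 5, -5, 0]
    - [4, 6, -10, 0]
    - [4, 6, -15, 0]
    - [3.5, 6, -15, 0]
    - [0, 0, -15, 0]
    - [0, 0, -15, 0]
    - [0, 0, -15, 0]
    - [0, 0, -12, 0]
    - [0, 0, -5, 0]
    - [0, 0, 0, 0]

```text
clock: 2.7
tool_pos: [0.4822, -0.138, 0.0581]
orientation: [-179.9, -0.1, 159.5]
force: [-0.1, -0.0, 1.1]
opening: 0.0004
```

```bash
python3 - <<'E'
from st import *
st(); s=snap('top','top2');crop(s,'c_top2',180,170,380,320,4); s=snap('scene','scene2'); crop(s,'c_sc2',160,90,360,240,4)
print(((proj(s,get_obs()['tool_pos'])-[160,90])*4))
E
```

```text
clock 2.7 jig mm [  -0.9 -108.3   58.1] ori [-1.799e+02 -1.000e-01  1.595e+02] F jig [-0.1 -0.1  1.1] open 0.00040861121076547064
[[267.79118944 414.30220303]]
```

View pics/c_sc2.png

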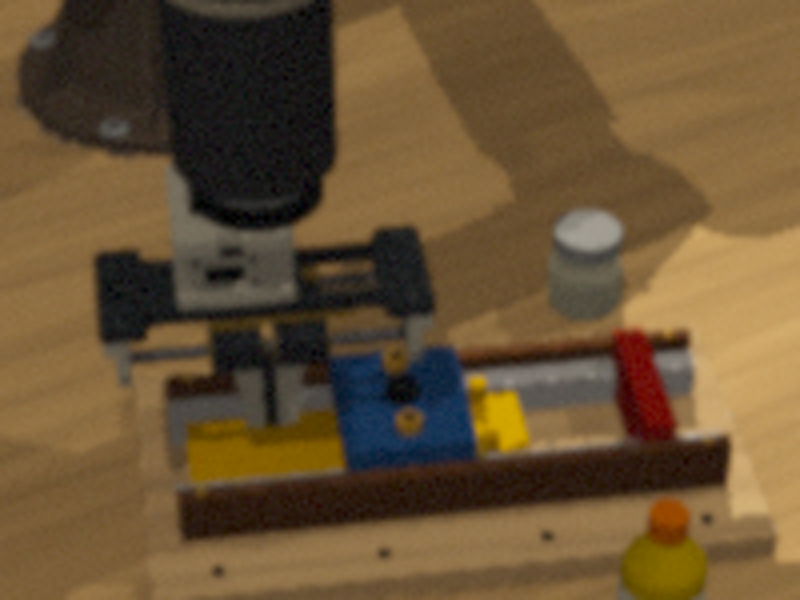

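View pics/c_top2.png

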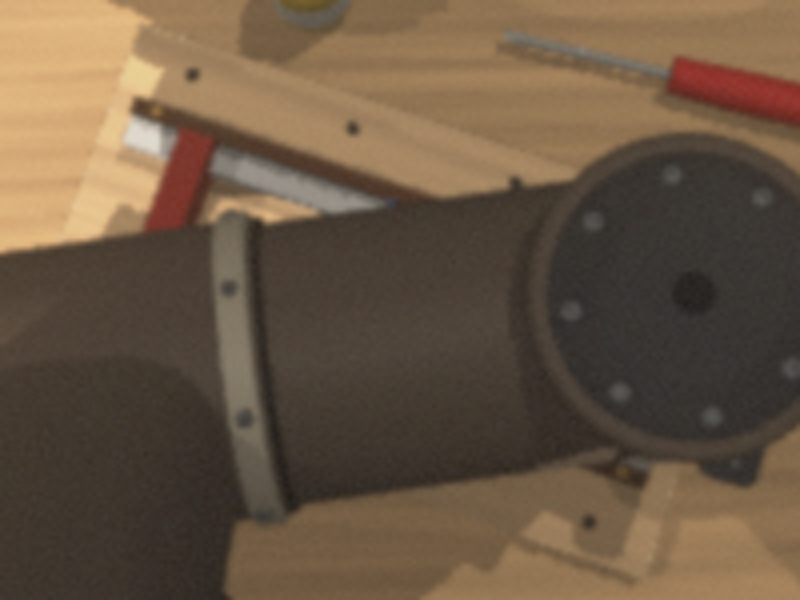

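The scene crop shows the fingertips over the yellow bar at (270,425), about 20 mm behind the block's back face, with the gripper body well above the knob. Now I lower onto the catch.

jog_arm:
  commands:
    - [0.5, 1, -4, 0]
    - [0.5, 1, -5, 0]
    - [0, 0, -4, 0]
    - [0, 0, -3, 0]
    - [0, 0, -3, 0]
    - [0, 0, -2, 0]
    - [0, 0, -2, 0]
    - [0, 0, 0, 0]
    - [0, 0, 0, 0]
    - [0, 0, 0, 0]

```text
clock: 3.63
tool_pos: [0.4843, -0.1355, 0.0367]
orientation: [-180.0, -0.0, 159.5]
force: [-2.4, 0.5, 2.0]
opening: 0.0005
```

jog_arm:
  commands:
    - [0, 0, -1, 0]
    - [0, 0, -1, 0]
    - [0, 0, -1, 0]
    - [0, 0, -1, 0]
    - [0, 0, -1, 0]
    - [0, 0, -1, 0]
    - [0, 0, 0, 0]
    - [0, 0, 0, 0]
    - [0, 0, 0, 0]
    - [0, 0, 0, 0]

```text
clock: 4.47
tool_pos: [0.4843, -0.1356, 0.0306]
orientation: [-180.0, -0.0, 159.5]
force: [-2.2, 0.7, 3.3]
opening: 0.0005
```

```bash
python3 - <<'E'
from st import *
st(); s=snap('scene','scene3'); crop(s,'c_sc3',160,90,360,240,4)
E
```

```text
clock 4.4667 jig mm [   0.2 -105.3   30.6] ori [-180.    -0.   159.5] F jig [-2.3 -0.1  3.3] open 0.0004941725658889791
```

View pics/c_sc3.png

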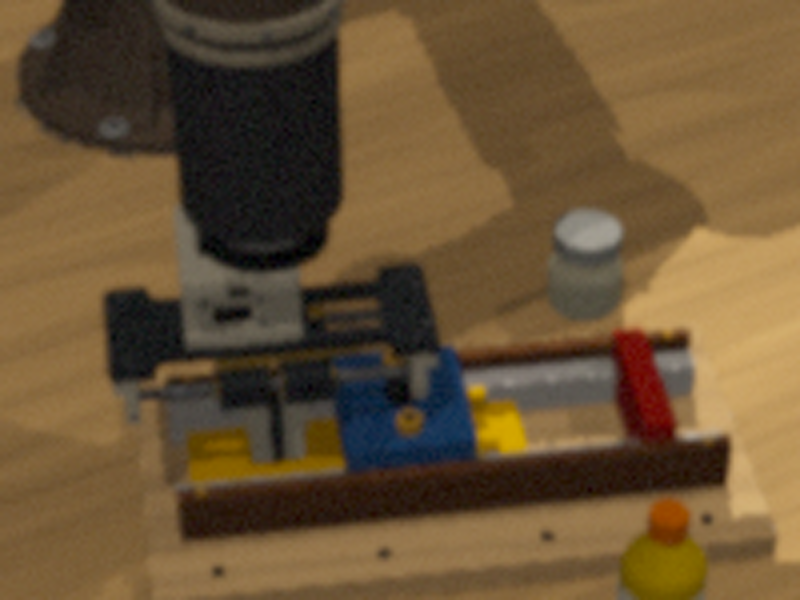

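```bash
python3 - <<'E'
from st import *
p=np.load('jig.npy'); s=load('scene3')
for x in(-20,0,20):
  for z in(70,80,90,100): print(x,z,((proj(s,W(p,[[x,-105-93,z],[x,-105+93,z],[x,-27,78]]))-[160,90])*4).round().tolist())
E
```

```text
-20 70 [[117.0, 394.0], [417.0, 366.0], [393.0, 358.0]]
-20 80 [[115.0, 382.0], [417.0, 354.0], [393.0, 358.0]]
-20 90 [[114.0, 369.0], [417.0, 341.0], [393.0, 358.0]]
-20 100 [[112.0, 356.0], [417.0, 328.0], [393.0, 358.0]]
0 70 [[118.0, 415.0], [422.0, 387.0], [398.0, 379.0]]
0 80 [[117.0, 403.0], [422.0, 374.0], [398.0, 379.0]]
0 90 [[115.0, 390.0], [422.0, 362.0], [398.0, 379.0]]
0 100 [[113.0, 377.0], [422.0, 349.0], [398.0, 379.0]]
20 70 [[120.0, 437.0], [427.0, 408.0], [402.0, 400.0]]
20 80 [[118.0, 425.0], [427.0, 395.0], [402.0, 400.0]]
20 90 [[117.0, 412.0], [427.0, 382.0], [402.0, 400.0]]
20 100 [[115.0, 399.0], [427.0, 370.0], [402.0, 400.0]]
```

jog_arm:
  commands:
    - [0, 0, -1, 0]
    - [0, 0, -1, 0]
    - [0, 0, -1, 0]
    - [0, 0, -1, 0]
    - [0, 0, 0, 0]
    - [0, 0, 0, 0]
    - [0, 0, 0, 0]
    - [0, 0, 0, 0]
    - [0, 0, 0, 0]
    - [0, 0, 0, 0]

```text
clock: 5.35
tool_pos: [0.4844, -0.1355, 0.0266]
orientation: [180.0, 0.0, 159.5]
force: [-2.5, -0.0, 3.9]
opening: 0.0006
```

The catch is down about 11.4 mm at 3.9 N. I go slightly deeper, then creep forward until I touch the block.

jog_arm:
  commands:
    - [0, 0, -0.4, 0]
    - [0, 0, -0.4, 0]
    - [0.7, 1.9, 0, 0]
    - [0.7, 1.9, 0, 0]
    - [0.7, 1.9, 0, 0]
    - [0.7, 1.9, 0, 0]
    - [0.7, 1.9, 0, 0]
    - [0.7, 1.9, 0, 0]
    - [0.7, 1.9, 0, 0]
    - [0, 0, 0, 0]

```text
clock: 6.18
tool_pos: [0.4896, -0.1218, 0.0258]
orientation: [180.0, 0.0, 159.6]
force: [-0.8, -0.2, 5.1]
opening: 0.0003
```

```bash
python3 - <<'E'
from st import *
st()
E
```

```text
clock 6.1833 jig mm [  0.3 -90.6  25.8] ori [180.    0.  159.6] F jig [-0.7 -0.5  5.1] open 0.0003186920534739938
```

jog_arm:
  commands:
    - [0.7, 1.9, 0, 0]
    - [0.7, 1.9, 0, 0]
    - [0.7, 1.9, 0, 0]
    - [0.7, 1.9, 0, 0]
    - [0.7, 1.9, 0, 0]
    - [0.7, 1.9, 0, 0]
    - [0.7, 1.9, 0, 0]
    - [0.7, 1.9, 0, 0]
    - [0.7, 1.9, 0, 0]
    - [0.7, 1.9, 0, 0]

```text
clock: 7.02
tool_pos: [0.4951, -0.104, 0.0257]
orientation: [-179.9, -0.1, 159.5]
force: [-2.4, -8.2, 5.7]
opening: 0.0004
```

```bash
python3 - <<'E'
from st import *
st(); s=snap('scene','scene4'); crop(s,'c_sc4',160,90,360,240,4)
E
```

```text
clock 7.0167 jig mm [ -0.7 -72.   25.7] ori [-1.799e+02 -1.000e-01  1.595e+02] F jig [ 0.6 -8.5  5.7] open 0.00043740795236963146
```

View pics/c_sc4.png

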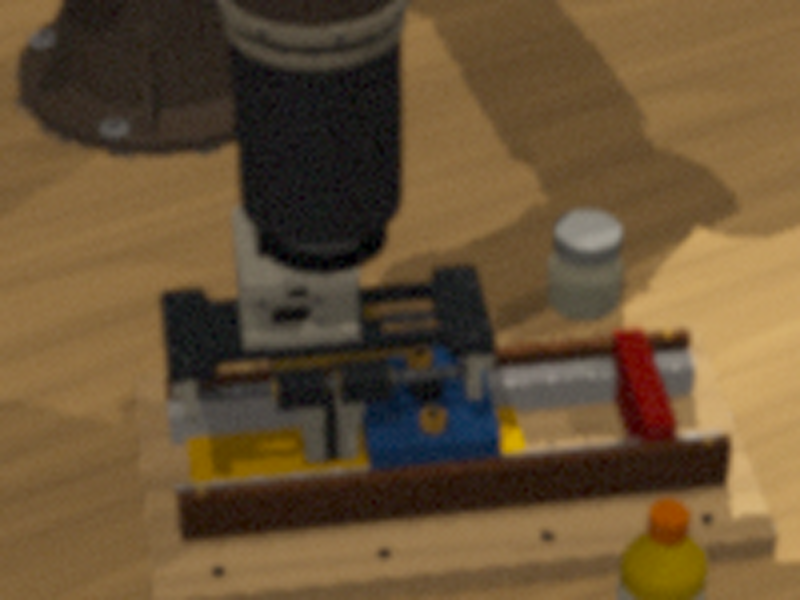

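The block is moving; its right edge in the crop went from 470 to 497 px, with about 8.5 N of push. The catch is held about 12 mm down. I keep pushing.

jog_arm:
  commands:
    - [0.7, 1.9, 0, 0]
    - [0.7, 1.9, 0, 0]
    - [0.7, 1.9, 0, 0]
    - [0.7, 1.9, 0, 0]
    - [0.7, 1.9, 0, 0]
    - [0.7, 1.9, 0, 0]
    - [0.7, 1.9, 0, 0]
    - [0.7, 1.9, 0, 0]
    - [0.7, 1.9, 0, 0]
    - [0.7, 1.9, 0, 0]

```text
clock: 7.9
tool_pos: [0.502, -0.0851, 0.0257]
orientation: [-179.9, -0.1, 159.5]
force: [-3.1, -9.4, 6.5]
opening: 0.0005
```

```bash
python3 - <<'E'
from st import *
st(); s=snap('scene','scene5'); crop(s,'c_sc5',160,90,360,240,4)
E
```

```text
clock 7.9 jig mm [ -0.9 -51.9  25.7] ori [-1.799e+02 -1.000e-01  1.595e+02] F jig [ 0.4 -9.9  6.5] open 0.00046339827358612317
```

View pics/c_sc5.png

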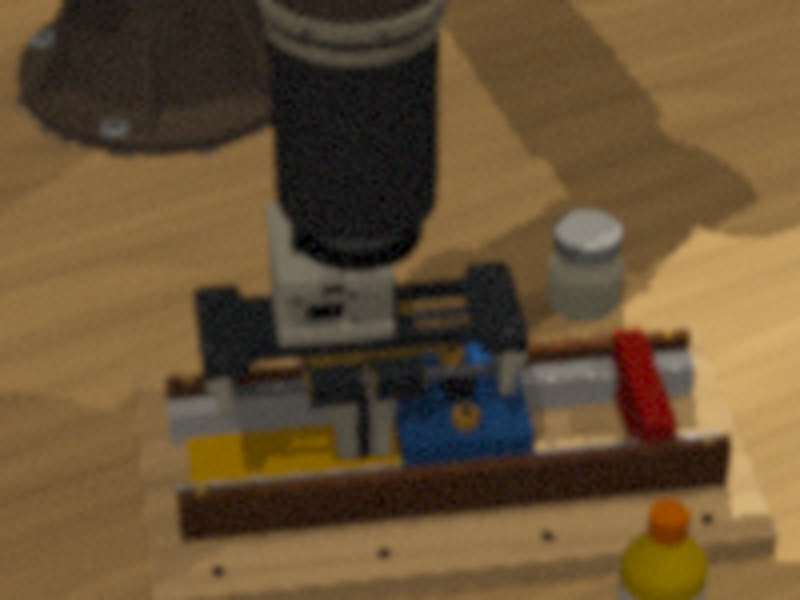

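The block is now over the ears (front edge at 530 px). I continue pushing towards the stop.

jog_arm:
  commands:
    - [0.7, 1.9, 0, 0]
    - [1.1, 2.8, 0, 0]
    - [1.1, 2.8, 0, 0]
    - [1.1, 2.8, 0, 0]
    - [1.1, 2.8, 0, 0]
    - [1.1, 2.8, 0, 0]
    - [1.1, 2.8, 0, 0]
    - [1.1, 2.8, 0, 0]
    - [1.1, 2.8, 0, 0]
    - [1.1, 2.8, 0, 0]

```text
clock: 8.78
tool_pos: [0.5124, -0.0581, 0.0257]
orientation: [-179.9, -0.1, 159.5]
force: [-3.4, -9.3, 7.6]
opening: 0.0003
```

jog_arm:
  commands:
    - [0.7, 1.9, 0, 0]
    - [0.7, 1.9, 0, 0]
    - [0.7, 1.9, 0, 0]
    - [0.7, 1.9, 0, 0]
    - [0.7, 1.9, 0, 0]
    - [0.7, 1.9, 0, 0]
    - [0.7, 1.9, 0, 0]
    - [0.7, 1.9, 0, 0]
    - [0.7, 1.9, 0, 0]
    - [0.7, 1.9, 0, 0]

```text
clock: 9.62
tool_pos: [0.5194, -0.0393, 0.0257]
orientation: [-179.9, -0.1, 159.5]
force: [-2.8, -9.2, 8.2]
opening: 0.0005
```

```bash
python3 - <<'E'
from st import *
st(); s=snap('scene','scene6'); crop(s,'c_sc6',160,90,360,240,4)
E
```

```text
clock 9.6167 jig mm [-0.6 -2.9 25.7] ori [-1.799e+02 -1.000e-01  1.595e+02] F jig [ 0.6 -9.6  8.2] open 0.00045448278280235086
```

View pics/c_sc6.png

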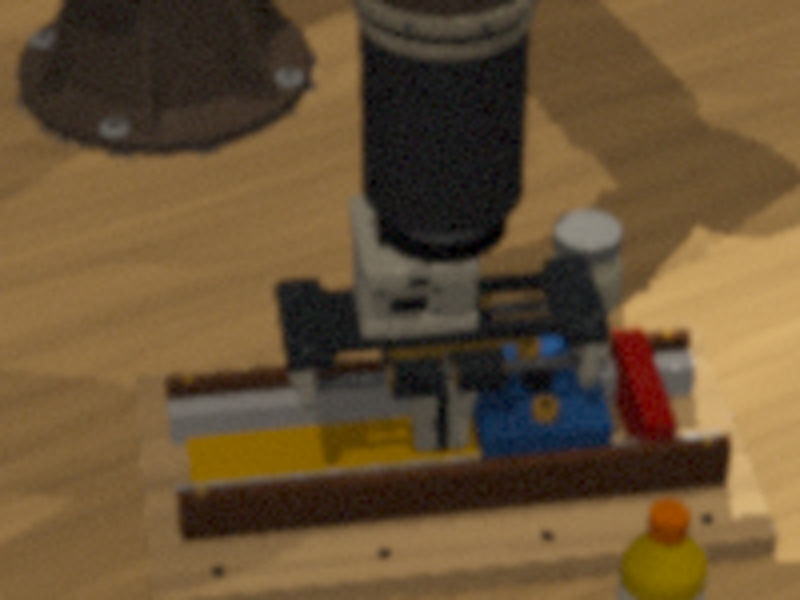

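The front edge is at about (610,425) and the stop at about (640,430), so roughly 18 mm remain. I approach the rest slowly.

jog_arm:
  commands:
    - [0.7, 1.9, 0, 0]
    - [0.7, 1.9, 0, 0]
    - [0.7, 1.9, 0, 0]
    - [0.7, 1.9, 0, 0]
    - [0.7, 1.9, 0, 0]
    - [0.5, 1.4, 0, 0]
    - [0.35, 0.95, 0, 0]
    - [0.35, 0.95, 0, 0]
    - [0.35, 0.95, 0, 0]
    - [0, 0, 0, 0]

```text
clock: 10.5
tool_pos: [0.5245, -0.0255, 0.0257]
orientation: [-179.9, -0.1, 159.5]
force: [-3.5, -8.7, 7.5]
opening: 0.0003
```

```bash
python3 - <<'E'
from st import *
st()
E
```

```text
clock 10.5 jig mm [-0.7 11.8 25.7] ori [-1.799e+02 -1.000e-01  1.595e+02] F jig [-0.2 -9.4  7.5] open 0.0003337484850913904
```

jog_arm:
  commands:
    - [0.2, 0.5, 0, 0]
    - [0.2, 0.5, 0, 0]
    - [0.2, 0.5, 0, 0]
    - [0.2, 0.5, 0, 0]
    - [0.2, 0.5, 0, 0]
    - [0.2, 0.5, 0, 0]
    - [0.2, 0.5, 0, 0]
    - [0.2, 0.5, 0, 0]
    - [0, 0, 0, 0]
    - [0, 0, 0, 0]

```text
clock: 11.33
tool_pos: [0.5259, -0.0217, 0.0257]
orientation: [-179.9, -0.1, 159.5]
force: [-4.4, -8.8, 7.8]
opening: 0.0004
```

```bash
python3 - <<'E'
from st import *
st(); s=snap('scene','scene7'); crop(s,'c_sc7',160,90,360,240,4)
E
```

```text
clock 11.3333 jig mm [-0.7 15.9 25.7] ori [-1.799e+02 -1.000e-01  1.595e+02] F jig [-1.1 -9.8  7.8] open 0.00038745199001631326
```

View pics/c_sc7.png

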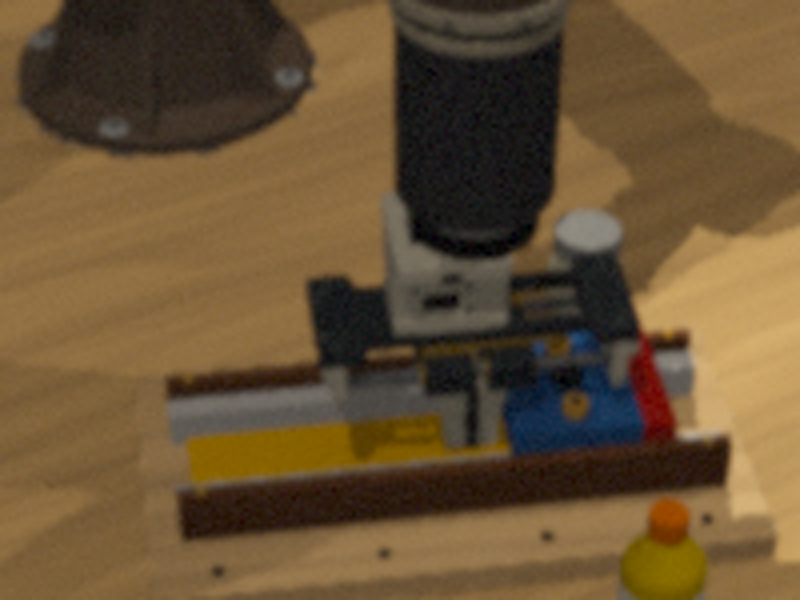

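The front edge at (640,430) is close to the stop, but the force hasn't risen yet. I continue in 0.4 mm steps.

jog_arm:
  commands:
    - [0.15, 0.4, 0, 0]
    - [0.15, 0.4, 0, 0]
    - [0.15, 0.4, 0, 0]
    - [0.15, 0.4, 0, 0]
    - [0.15, 0.4, 0, 0]
    - [0, 0, 0, 0]
    - [0, 0, 0, 0]
    - [0, 0, 0, 0]
    - [0, 0, 0, 0]
    - [0, 0, 0, 0]

```text
clock: 12.22
tool_pos: [0.5259, -0.0214, 0.0257]
orientation: [-179.7, -0.2, 159.5]
force: [-3.2, -19.1, 9.4]
opening: 0.0002
```

The push force jumped to 19 N with no further travel, so the block is against the stop. I back the fingers off a few mm with the catch still held down, then lift straight up.

jog_arm:
  commands:
    - [-0.4, -0.9, 0, 0]
    - [-0.4, -0.9, 0, 0]
    - [-0.4, -0.9, 0, 0]
    - [-0.4, -0.9, 0, 0]
    - [-0.4, -0.9, 0, 0]
    - [0, 0, 0, 0]
    - [0, 0, 0, 0]
    - [0, 0, 0, 0]
    - [0, 0, 0, 0]
    - [0, 0, 0, 0]

```text
clock: 13.05
tool_pos: [0.5264, -0.0226, 0.0258]
orientation: [180.0, 0.0, 159.6]
force: [-1.1, 3.0, 3.8]
opening: 0.0005
```

```bash
python3 - <<'E'
from st import *
st()
E
```

```text
clock 13.05 jig mm [ 0.2 15.2 25.8] ori [180.    0.  159.6] F jig [-2.1  2.5  3.8] open 0.0005039761391621363
```

jog_arm:
  commands:
    - [0, 0, 2, 0]
    - [0, 0, 2, 0]
    - [0, 0, 3, 0]
    - [0, 0, 3, 0]
    - [0, 0, 4, 0]
    - [0, 0, 6, 0]
    - [0, 0, 8, 0]
    - [0, 0, 10, 0]
    - [0, 0, 10, 0]
    - [0, 0, 10, 0]

```text
clock: 13.88
tool_pos: [0.5263, -0.023, 0.085]
orientation: [180.0, 0.0, 159.5]
force: [0.4, -0.1, 0.3]
opening: 0.0004
```

```bash
python3 - <<'E'
from st import *
st(); s=snap('scene','scene8'); crop(s,'c_sc8',160,90,360,240,4)
E
```

```text
clock 13.8833 jig mm [ 0.2 14.9 85. ] ori [180.    0.  159.5] F jig [0.4 0.  0.3] open 0.0004195781251258975
```

View pics/c_sc8.png

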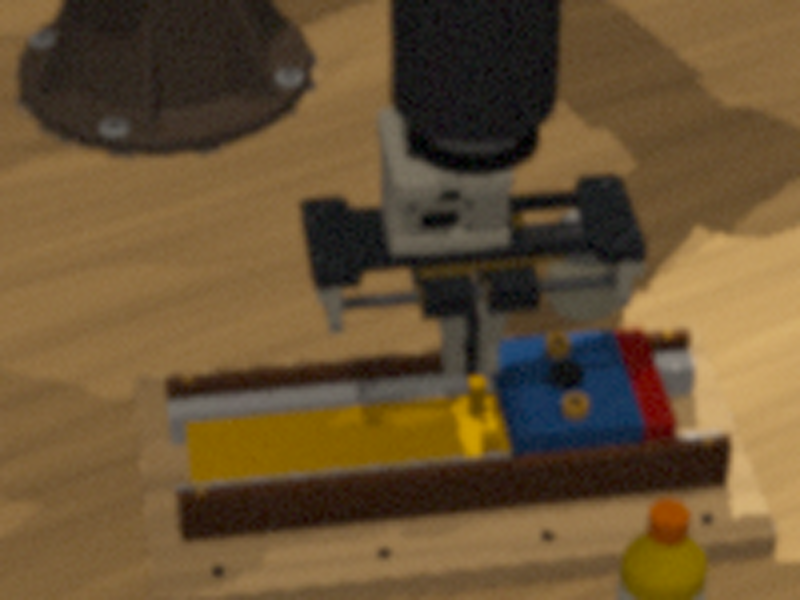

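The ears at (480,390) and (470,440) stand up behind the block, and the block's front meets the red stop at about (635,390). I raise the arm and move clear for a check from above.

jog_arm:
  commands:
    - [0, 0, 10, 0]
    - [0, 0, 15, 0]
    - [0, 0, 15, 0]
    - [0, -20, 15, 0]
    - [0, -30, 10, 0]
    - [0, -35, 0, 0]
    - [0, -35, 0, 0]
    - [0, -35, 0, 0]
    - [0, -35, 0, 0]
    - [0, -30, 0, 0]

```text
clock: 14.77
tool_pos: [0.5258, -0.2449, 0.1494]
orientation: [-180.0, 0.0, 159.5]
force: [0.4, 0.0, -0.0]
opening: 0.0006
```

jog_arm:
  commands:
    - [-5, -35, 0, 0]
    - [-10, -35, 0, 0]
    - [-10, -35, 0, 0]
    - [-10, -35, 0, 0]
    - [-10, -30, 0, 0]
    - [-10, -20, 0, 0]
    - [0, 0, 0, 0]
    - [0, 0, 0, 0]
    - [0, 0, 0, 0]
    - [0, 0, 0, 0]

```text
clock: 15.6
tool_pos: [0.4716, -0.4321, 0.149]
orientation: [180.0, 0.0, 159.6]
force: [0.5, 0.1, -0.1]
opening: 0.0003
```

```bash
python3 - <<'E'
from ov import *
from st import st
st(); p=np.load('jig.npy')
s=snap('top','top9'); crop(s,'c_top9',180,140,380,290,4)
overlay(s,p,'o9',180,140,380,290,4,77)
snap('scene','scene9')
E
```

```text
clock 15.6 jig mm [  92.1 -387.6  149. ] ori [180.    0.  159.6] F jig [ 0.4  0.3 -0.1] open 0.0002598836149781091
```

View pics/c_top9.png

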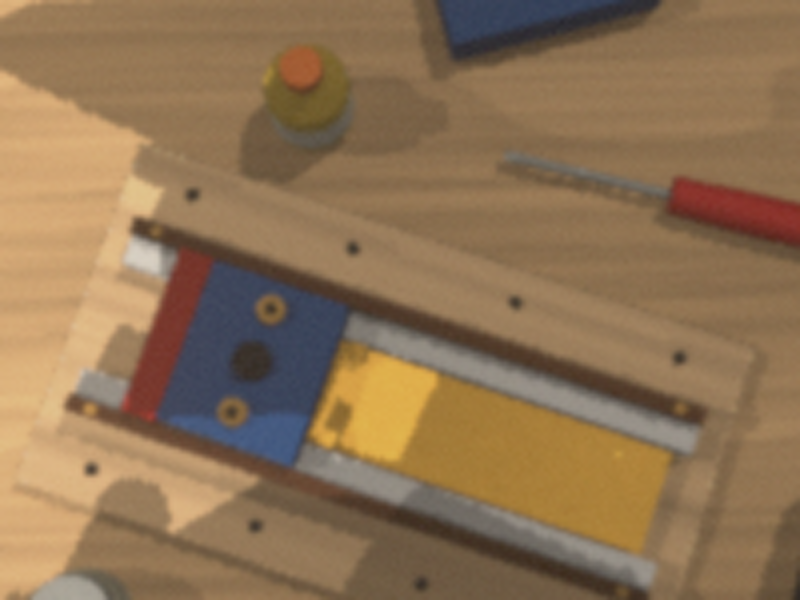

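View pics/scene9.png

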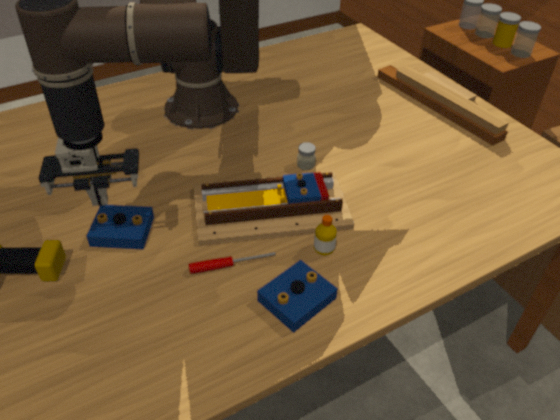

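View pics/o9.png

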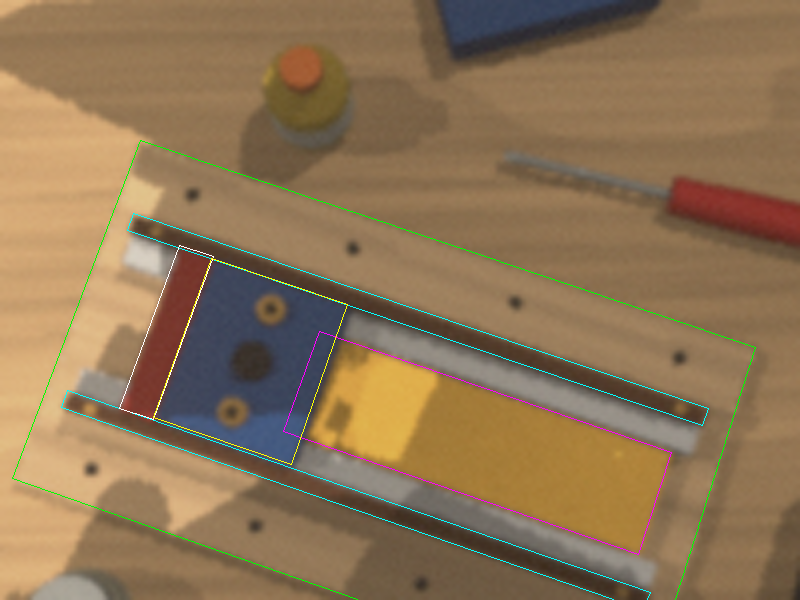

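The top view shows the block flush against the stop (seam from about (210,262) to (155,418)), with its outline matching y = 77. The catch is up behind it. The bottle, jar and screwdriver haven't moved and the arm is touching nothing, so I'm handing in.

```bash
python3 -c "
from plant import close_job; print(close_job())"
```

```text
the job is handed in; nothing more can be done
None
```

I moved the blue block to the next drilling station and handed the job in at about 15.6 s. With closed fingertips I held the catch about 12 mm down and pushed the block over the ears to the end stop. Then I backed off about 1 mm with the catch still down and lifted straight up.

**Stop contact:** the push force rose from about 9 N to 19 N with almost no further travel. In the top view the block is flush with the red stop and its outline matches jig y = +77.

**Catch:** the scene view, taken just after I lifted off, shows both ears standing up behind the block.

**Other objects:** the jar, bottle and screwdriver look unmoved, and the arm was clear with about 0 N on the tool.

**Disagreement:** the two cameras differ by about 2 mm on the jig's position, so I judged the end position by force and by the visible seam.

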